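# Set up the line winder and pick out the fuller wire canister

### The arm

A 7-joint arm with a two-finger parallel gripper is mounted at the origin on the work surface. World frame = base frame: x ahead of the robot, y to its left, z up, the work surface at z = 0. Lengths are in m, angles in rad, forces in N, time in s.
With the tool pointing down it reaches from about 0.425 to 0.925 m from the base axis. Payload 6.8 kg.
Tool frame: the origin (TCP) lies at the very end of the fingers, on their centre line; the grasp point (between the pads) lies 19 mm behind it; z points along the fingers, y is the line along which they close (so a half turn about z gives the same grasp; the last joint's range is limited). The gripper opens to 85 mm and grips with 20 to 120 N. Pads are 22 mm wide; open, the fingers measure 114 mm over their backs; the gripper's body (76 mm by 85 mm) begins 54 mm behind the grasp point. The pads swing forward as they close: fully open they stand 13 mm farther back than shut.
Start: joints at [1.04, 0.477, 0.022, 1.555, -0.011, 1.109, -0.083], TCP at [0.277, -0.616, 0.231] pointing down, gripper open.
Joint ranges: [-2.96, 2.96], [-0.34, 2.1], [-1.41, 1.46], [0.24, 2.44], [-1.37, 4.51], [0.17, 1.92], [-2.96, 2.96]. Speed limits (rad/s): [2.39, 2.39, 3.14, 3.14, 3.14, 3.14, 3.14].

### API

Orientations are given as a unit quaternion [w, x, y, z].
In Python, from station import bot gives the robot as it stands.
- The arm moves only by the tool nudge_tcp, called after "Call:" as a command line: name --argument value ..., lists and objects as JSON in quotes. Schema: {"type":"object","properties":{"moves":{"type":"array","items":{"type":"number"},"minItems":5,"maxItems":100},"grip_n":{"type":"number"},"only":{"type":"string"},"quiet":{"type":"boolean"},"lines":{"type":"string"}},"required":["moves"],"additionalProperties":false}. moves is one flat list of numbers that holds 1 to 20 rows one after another, with no inner brackets; each row has 5 numbers: dx, dy, dz in shares of the most that a row can go, 1 being 50 mm, then a turn about the tool's z in units of 0.25 rad, then the opening from 0.0 (shut) to 1.0 (fully open); each row shifts and turns the commanded pose from where the row before left it, along the tool's axes as they then stand; what a row does not reach is not made up. A row lasts 1/10 s, in which the tool goes at most 0.05 m and 0.15 rad, less where a joint would pass 70% of its speed; a pose out of reach is approached as far as the arm can. The fingers move at their own pace and stop on an object; grip_n is the grip in N (left out, the last holds). Time passes only in rows, so rows that do not move let the fingers close. The tool returns the time, the measured TCP pose, the force, the opening and the grip force at its end. only (a regular expression) keeps the lines of the reply that match it, lines (a string "A,B") keeps lines A to B, and quiet returns only ok. Input that does not fit is refused with a message, and nothing moves.
- bot.get_obs(): the state, without advancing time (a new reading comes with each control period).
- bot.read_camera(name): name is "side" or "top" or "wrist"; returns the picture (384x512x3 uint8, blue, green, red); there is no depth.
- bot.camera_info(name): a dict with "vertical_fov" (degrees; the focal length in pixels is half the picture's height over the tangent of half this angle, whatever the lens; pixels are square), "cx", "cy" (the principal point, pixels), "view" (4x4, takes a point from world to camera coordinates); the wrist camera has in their place "hand_eye" (4x4, takes a point from camera to tool coordinates, whose origin is the TCP and whose axes are the flange's). Camera axes: x right, y up, looking along -z (the intrinsics and any distortion apply to the point x, -y, -z); pixel columns grow to the right and rows downward; lengths in m; the calibration is good to about 2 mm. A picture is of the moment at which its call begins: read the wrist's pose just before it. camera_info takes no time and is no camera call.
- bot.hand_in(): hands the job in; it is judged then, once.
The state is a dict: "t": time; "q": joint angles; "joint_vel": joint speeds; "joint_torque": joint torques, N m; "eef_pos": TCP position; "tool_rot": TCP orientation; "contact_force": force on the tool from outside, world axes, zero at the start; "torque": the same for the moment, N m; "gripper_width": opening from 0.0 (shut) to 1.0 (fully open); "grasp_force": force on a finger pad.
Only numpy, scipy, OpenCV 4.12 (cv2) and the standard library are available. Lean on these libraries where they do the work, as an engineer would, in place of code of your own. Each camera call takes 0.05 s, during which the arm holds its last target. There are 200 camera calls.

### The job

Set up the line winder: first put the empty white reel onto its upright spindle, all the way down, and let go. Then lift the two look-alike aluminium canisters off the table in turn, feel which is heavier, and leave the lighter one standing on the table. Finish still holding the heavier one in the gripper, upright and still over the middle of the round feed dish with its underside at least 10 cm above the table; keep both canisters upright and leave everything else alone.

Things in the scene. Friction and masses are not known exactly. Their poses are not given: they have to be found in the camera images.
- reel: empty white plastic line reel: two round flanges 58 mm across and 7 mm thick, one at each end of a hub 34 mm across, 44 mm tall overall, with a through bore 16 mm across along its z axis; 50 g. Starts loose, standing on one flange on the table, bore upright; can be gripped across the flanges from above. Origin: centre of underside
- winder: line winder fixed to the table: grey base plate 110 x 240 x 25 mm (x, y, z), with a motor housing 80 x 80 mm, top 60 mm above the table (a small button on it reaches 72 mm), centred at its y = +75 mm, and the upright spindle at its y = -60 mm. Origin: centre of underside
- seat (a point): where the reel sits: on the spindle's axis, at the top of the drive boss (38 mm across), 30 mm above the table. A reel fully home has its origin here
- spindle_tip (a point): top of the steel spindle, 90 mm above the table, 60 mm above the seat; the spindle is 11 mm thick and its last 7 mm taper to 3 mm; fixed, upright
- can_a: closed aluminium wire canister with a plain flat top, an upright cylinder 58 mm across and 60 mm tall with a groove below its lid; one of two lookalikes, a coil of wire lies loosely inside; mass unknown, between 0.2 and 0.7 kg in all; the two differ by at least 0.15 kg, and either may be the heavier. Loose, standing; origin: centre of underside, z axis up the cylinder
- can_b: closed aluminium wire canister with a plain flat top, an upright cylinder 58 mm across and 60 mm tall with a groove below its lid; one of two lookalikes, a coil of wire lies loosely inside; mass unknown, between 0.2 and 0.7 kg in all; the two differ by at least 0.15 kg, and either may be the heavier. Loose, standing; origin: centre of underside, z axis up the cylinder
- dish: round dark steel feed dish fixed to the table, 100 mm across, 18 mm tall; origin: centre of underside
- table: the off-white folding table, its top the work surface at height 0
- pot: small dark metal pot with a black cap, 33 mm across, 46 mm tall, standing among the task's things; loose, origin centre of underside
- screwdriver: screwdriver lying on the table, 160 mm long along its x axis, handle towards -x, up to about 30 mm thick; loose, origin under its middle
- engine: small model-aircraft engine with a finned cylinder, 46 x 34 mm, 70 mm tall, its shaft stub reaching 41 mm towards its -x; loose, origin centre of underside
- block: wooden block 55 x 100 x 25 mm (x, y, z), loose, origin centre of underside
- propeller: wooden propeller lying flat, 185 mm along its y axis, 22 mm wide, 10 mm thick, loose, origin centre of underside

How it is judged:
On the way, in this order (a step that is already met when the one before it is completed fails the run):
1. the reel is fully down on the spindle and released (horizontal distance between reel and seat below 0.006 m and z of reel in the frame of winder between 0.025 and 0.035 m and angle between reel's own z axis and vertical below 0.12 rad and contact force between the fingers and reel below 0.2 N), for 0.3 s.
2. the lighter canister has been lifted clear of the table ((((height (world z) of can_a above 0.025 m and contact force between the fingers and can_a above 1 N) and (height (world z) of can_b between -0.006 and 0.006 m and angle between can_b's own z axis and vertical below 0.1 rad and contact force between the fingers and can_b below 0.2 N) and contact force between can_b and table above 4.3 N) or ((height (world z) of can_b above 0.025 m and contact force between the fingers and can_b above 1 N) and (height (world z) of can_a between -0.006 and 0.006 m and angle between can_a's own z axis and vertical below 0.1 rad and contact force between the fingers and can_a below 0.2 N) and contact force between can_a and table above 4.3 N))), for 0.2 s.
3. the heavier canister is lifted while the lighter stands on the table ((((height (world z) of can_a above 0.025 m and contact force between the fingers and can_a above 1 N) and (height (world z) of can_b between -0.006 and 0.006 m and angle between can_b's own z axis and vertical below 0.1 rad and contact force between the fingers and can_b below 0.2 N) and contact force between can_b and table between 1 and 4.3 N) or ((height (world z) of can_b above 0.025 m and contact force between the fingers and can_b above 1 N) and (height (world z) of can_a between -0.006 and 0.006 m and angle between can_a's own z axis and vertical below 0.1 rad and contact force between the fingers and can_a below 0.2 N) and contact force between can_a and table between 1 and 4.3 N))), for 0.2 s.
At the end, for the whole second after the job is handed in: Reel free on the spindle, within 6 mm of the axis, 5 mm of the seat; lighter canister released, standing on the table (6 mm, 0.1 rad); heavier one held by the fingers alone, upright (0.2 rad), still, underside over 95 mm above the table, centre within 30 mm of the dish's ((((horizontal distance between reel and seat below 0.006 m and z of reel in the frame of winder between 0.025 and 0.035 m and angle between reel's own z axis and vertical below 0.12 rad and contact force between the fingers and reel below 0.2 N) and (height (world z) of can_b between -0.006 and 0.006 m and angle between can_b's own z axis and vertical below 0.1 rad and contact force between the fingers and can_b below 0.2 N) and contact force between can_b and table between 1 and 4.3 N and linear speed of can_b below 0.02 m/s and height (world z) of can_a above 0.095 m and horizontal distance between can_a and dish below 0.03 m and angle between can_a's own z axis and vertical below 0.2 rad and linear speed of can_a below 0.03 m/s and contact force between the fingers and can_a above 2 N and contact force between can_a and winder below 0.1 N and contact force between can_a and dish below 0.1 N) or ((horizontal distance between reel and seat below 0.006 m and z of reel in the frame of winder between 0.025 and 0.035 m and angle between reel's own z axis and vertical below 0.12 rad and contact force between the fingers and reel below 0.2 N) and (height (world z) of can_a between -0.006 and 0.006 m and angle between can_a's own z axis and vertical below 0.1 rad and contact force between the fingers and can_a below 0.2 N) and contact force between can_a and table between 1 and 4.3 N and linear speed of can_a below 0.02 m/s and height (world z) of can_b above 0.095 m and horizontal distance between can_b and dish below 0.03 m and angle between can_b's own z axis and vertical below 0.2 rad and linear speed of can_b below 0.03 m/s and contact force between the fingers and can_b above 2 N and contact force between can_b and winder below 0.1 N and contact force between can_b and dish below 0.1 N))); the arm keeps its last pose, push and grip.
It fails at once if a bystander is moved more than 30 mm (distance of any of pot, screwdriver, engine, block, propeller from where it was at the start of the episode above 0.03 m).
It fails at once if a canister is tipped by more than 0.5 rad (angle between any of can_a, can_b's own z axis and vertical above 0.5 rad).
It also fails if it takes over 72 s, if anything falls off the work surface, if the arm or the gripper's body presses on something with over 40 N, if the wrist force passes 120 N, or if a joint passes its speed limit or range.

## Working session

There is one attempt and no reset: what is moved stays moved. The work goes in short steps, Python scripts to look and compute and a tool call to move; the robot and the scene stay as the last step left them, time stands still between calls to the robot, and variables do not carry over. Pictures are saved under pics/ and viewed, at most 10 in all, crops included, and the job is handed in when it is done.

```bash
ls; mkdir -p pics; python3 - <<'E'
from station import bot
import cv2,numpy as np
o=bot.get_obs();print({k:np.round(v,3).tolist() for k,v in o.items()})
for n in ["side","top","wrist"]:
    i=bot.camera_info(n);print(n,{k:(np.round(v,4).tolist()) if not isinstance(v,str) else v for k,v in i.items()})
    cv2.imwrite(f"pics/{n}0.png",bot.read_camera(n))
E
```

```text
pics
station.py
{'t': 0.0, 'q': [1.04, 0.478, 0.022, 1.556, -0.011, 1.109, -0.083], 'joint_vel': [-0.001, -0.0, -0.001, -0.0, 0.002, -0.0, 0.001], 'joint_torque': [-0.001, -59.645, 1.608, -28.12, 0.012, 0.009, 0.0], 'eef_pos': [0.277, -0.615, 0.23], 'tool_rot': [-0.001, 0.978, 0.21, -0.0], 'contact_force': [-0.411, 0.385, -1.009], 'torque': [0.028, 0.027, -0.01], 'grasp_force': 0.0, 'gripper_width': 1.001}
side {'vertical_fov': 47.9798, 'cx': 244.1811, 'cy': 197.7289, 'view': [[0.9937, -0.1117, -0.0084, -0.6201], [0.08, 0.6547, 0.7516, -0.0685], [-0.0784, -0.7476, 0.6595, -1.1031], [0.0, 0.0, 0.0, 1.0]]}
top {'vertical_fov': 53.5686, 'cx': 254.4321, 'cy': 194.5013, 'view': [[0.0201, -0.9998, -0.006, -0.0689], [0.9956, 0.0195, 0.0915, -0.6189], [-0.0914, -0.0078, 0.9958, -1.163], [0.0, 0.0, 0.0, 1.0]]}
wrist {'vertical_fov': 69.1444, 'cx': 254.0313, 'cy': 191.9201, 'hand_eye': [[0.0, 0.9591, 0.2831, 0.0708], [1.0, 0.0002, -0.0009, 0.0006], [-0.0009, 0.2831, -0.9591, -0.1423], [0.0, 0.0, 0.0, 1.0]]}
```

View pics/top0.png

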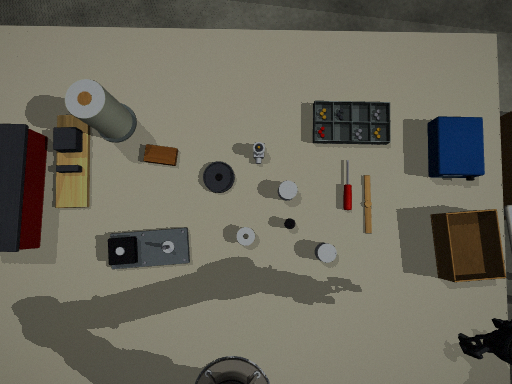

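View pics/side0.png

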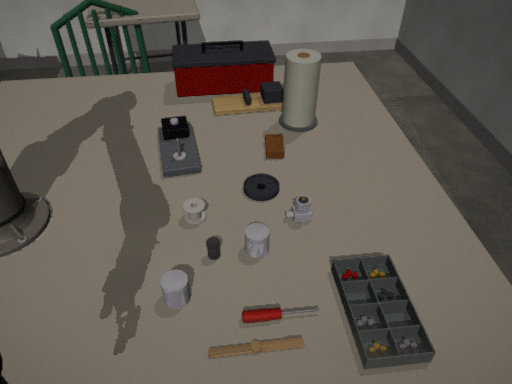

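```bash
cat > h.py <<'E'
from station import bot
import cv2,numpy as np
from scipy.spatial.transform import Rotation as R
def cam(n,o=None):
    i=bot.camera_info(n); f=192/np.tan(np.radians(i["vertical_fov"])/2)
    if n=="wrist":
        T=np.eye(4); q=o["tool_rot"]; T[:3,:3]=R.from_quat([q[1],q[2],q[3],q[0]]).as_matrix(); T[:3,3]=o["eef_pos"]
        M=T@np.array(i["hand_eye"])
    else: M=np.linalg.inv(np.array(i["view"]))
    return f,i["cx"],i["cy"],M
def ray(c,u,v):
    f,cx,cy,M=c; d=M[:3,:3]@np.array([(u-cx)/f,-(v-cy)/f,-1]); return M[:3,3],d/np.linalg.norm(d)
def plane(c,u,v,z):
    p,d=ray(c,u,v); return p+d*(z-p[2])/d[2]
def proj(c,P):
    f,cx,cy,M=c; p=np.linalg.inv(M)@np.append(P,1); return np.array([cx+f*p[0]/-p[2],cy-f*p[1]/-p[2]])
def tri(rays):
    A=np.zeros((3,3));b=np.zeros(3)
    for p,d in rays:
        Q=np.eye(3)-np.outer(d,d);A+=Q;b+=Q@p
    x=np.linalg.solve(A,b); return x,[np.linalg.norm((np.eye(3)-np.outer(d,d))@(x-p)) for p,d in rays]
def tool(o,dp):  # world displacement -> tool axes
    q=o["tool_rot"]; return R.from_quat([q[1],q[2],q[3],q[0]]).inv().apply(dp)
def shot(n,name):
    o=bot.get_obs(); im=bot.read_camera(n); cv2.imwrite(f"pics/{name}.png",im); np.save(f"pics/{name}.npy",np.r_[o["eef_pos"],o["tool_rot"]]); return o,im
def load(name):
    a=np.load(f"pics/{name}.npy"); return dict(eef_pos=a[:3],tool_rot=a[3:]),cv2.imread(f"pics/{name}.png")
E
python3 - <<'E'
from h import *
t=cv2.imread("pics/top0.png");s=cv2.imread("pics/side0.png")
C=cam("top")
for n,u,v,z in [("reel",246,236,.044),("canP",288,190,.06),("canQ",327,253,.06),("dish",219,177,.018),("spin",168,247,.03),("pot",290,224,.046),("eng",259,150,.07),("wh",123,250,.06)]: print(n,plane(C,u,v,z).round(3))
cr=lambda im,u,v:cv2.resize(im[v-24:v+24,u-32:u+32],(256,192),interpolation=cv2.INTER_CUBIC)
L=[cr(t,246,236),cr(t,288,190),cr(t,327,253),cr(t,168,247),cr(t,219,177),cr(s,195,211),cr(s,257,240),cr(s,175,290),cr(s,180,152)]
cv2.imwrite("pics/m0.png",np.vstack([np.hstack(L[i:i+3]) for i in (0,3,6)]))
E
```

```text
reel [ 0.491 -0.034  0.044]
canP [ 0.633 -0.159  0.06 ]
canQ [ 0.445 -0.278  0.06 ]
dish [0.675 0.057 0.018]
spin [0.452 0.207 0.03 ]
pot [ 0.53  -0.167  0.046]
eng [ 0.753 -0.068  0.07 ]
wh [0.442 0.336 0.06 ]
```

View pics/m0.png

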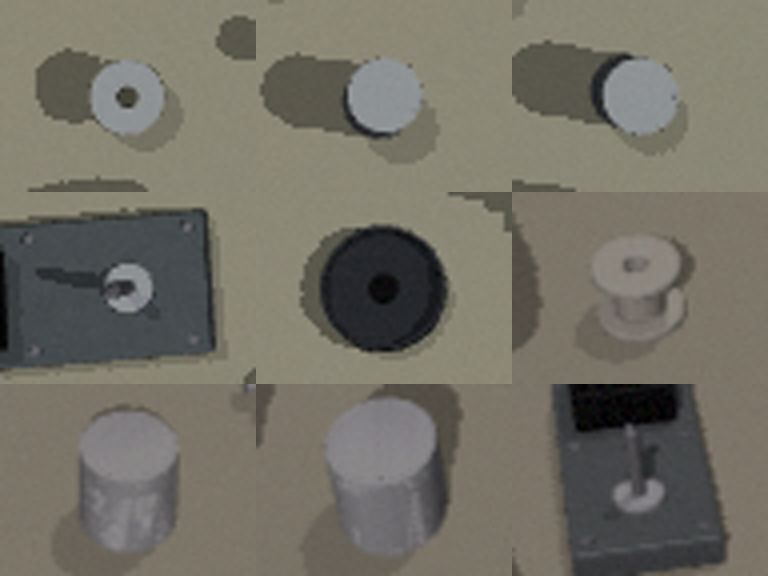

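```bash
python3 - <<'E'
from h import *
t=cv2.imread("pics/top0.png");s=cv2.imread("pics/side0.png")
def blob(im,u,v,r,lo):
    g=cv2.cvtColor(im,cv2.COLOR_BGR2HSV); x,y=u-r,v-r
    h=g[y:v+r,x:u+r]; m=((h[...,2]>lo)&(h[...,1]<40)).astype(np.uint8)
    c=max(cv2.findContours(m,cv2.RETR_EXTERNAL,cv2.CHAIN_APPROX_NONE)[0],key=cv2.contourArea)
    e=cv2.fitEllipse(cv2.convexHull(c) if len(c)>8 else c); return np.add(e[0],(x,y)),np.round(e[1],1)
T=cam("top");S=cam("side")
for n,(u,v),sd,lo in [("reel",(246,236),(194,205.2),140),("P",(288,190),(257,232.5),120),("Q",(327,253),(174.5,282),120),("boss",(168,247),(179.5,155.7),140)]:
    c,ax=blob(t,u,v,16,lo); x,r=tri([ray(T,*c),ray(S,*sd)]); print(n,c.round(1),ax,x.round(4),np.round(r,4))
# spindle tip: side ray above boss axis
b=plane(T,168,247,.03)
p,d=ray(S,177.5,138.7); k=(b-p)[:2]@d[:2]/(d[:2]@d[:2]); print("tip",p+d*k,b)
E
```

```text
reel [245.3 236. ] [17.5 18. ] [ 0.4919 -0.0313  0.0407] [0.0012 0.0012]
P [289.5 182.1] [30.9 38.8] [ 0.6465 -0.1631  0.0603] [0.0107 0.0107]
Q [329.5 245.5] [30.1 51.9] [ 0.4585 -0.286   0.0635] [0.0095 0.0095]
boss [168.1 245.5] [ 8.9 10.8] [0.4557 0.2078 0.0271] [0.0006 0.0006]
tip [0.45577857 0.20755218 0.08692177] [0.45178476 0.20725212 0.03      ]
```

The manual's scale: shifts go in shares of 50 mm and turns go in units of 0.25 rad. Converting my numbers, -0.034 m is -0.68, 0.033 m is 0.66.

Call:
nudge_tcp --moves '[0.66,-0.68,0.1,0,1,0.66,-0.68,0.1,0,1,0.66,-0.68,0.1,0,1,0.66,-0.68,0.1,0,1,0.66,-0.68,0.1,0,1,0.66,-0.68,0.1,0,1,0.66,-0.68,0.1,0,1,0.66,-0.68,0.1,0,1,0.66,-0.68,0.1,0,1,0.66,-0.68,0.1,0,1,0.66,-0.68,0.1,0,1,0.66,-0.68,0.1,0,1,0.66,-0.68,0.1,0,1,0,0,0,0,1,0,0,0,0,1]' --grip_n 30

```text
t: 1.65
eef_pos: [0.4868, -0.0354, 0.166]
tool_rot: [-0.0, 0.977, 0.211, -0.0]
contact_force: [-0.0, -0.5, -0.6]
gripper_width: 0.995
grasp_force: 0.0
```

```bash
python3 - <<'E'
from h import *
o,im=shot("wrist","w1"); print(o["eef_pos"],o["tool_rot"])
c=cam("wrist",o)
for n,P in [("reel",(.4919,-.0313,.044)),("P",(.633,-.159,.06)),("Q",(.445,-.278,.06)),("pot",(.53,-.167,.046))]: print(n,proj(c,P).round(0))
E
```

```text
[ 0.48681053 -0.03537367  0.16601912] [-1.45005692e-04  9.77418796e-01  2.11311059e-01 -3.34786515e-04]
reel [252. 178.]
P [458.  96.]
Q [444. 314.]
pot [392. 200.]
```

View pics/w1.png

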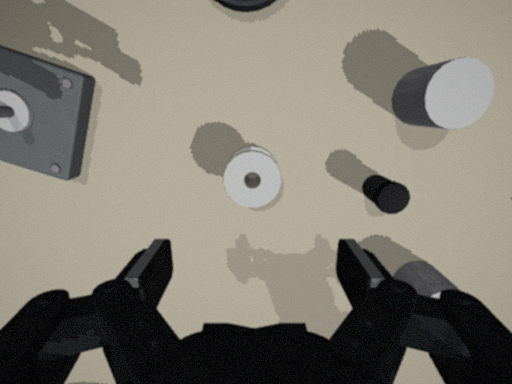

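The picture shows the reel with its bore at (252,180), can P's top at (459,93), the pot at (393,196) and the spindle boss at the left edge (10,110), all as predicted within a few pixels.

```bash
cat >> h.py <<'E'
def disc(im,u,v,r,lo,dark=False):
    g=cv2.cvtColor(im,cv2.COLOR_BGR2GRAY); x,y=max(u-r,0),max(v-r,0); h=g[y:v+r,x:u+r]
    m=((h<lo) if dark else (h>lo)).astype(np.uint8)
    c=max(cv2.findContours(m,cv2.RETR_EXTERNAL,cv2.CHAIN_APPROX_NONE)[0],key=cv2.contourArea)
    e=cv2.fitEllipse(c); return np.add(e[0],(x,y)),np.round(e[1],1)
E
python3 - <<'E'
from h import *
o,im=load("w1"); c=cam("wrist",o); T=cam("top"); t=cv2.imread("pics/top0.png")
g=cv2.cvtColor(im,cv2.COLOR_BGR2GRAY); print(g[180,215:290:3], g[93,400:500:4]); gt=cv2.cvtColor(t,cv2.COLOR_BGR2GRAY);print(gt[236,230:262],gt[190,274:304])
for n,(u,v),r,lo,z,(tu,tv) in [("reel",(252,180),40,185,.044,(246,236)),("P",(459,93),45,185,.06,(288,190))]:
    e,ax=disc(im,u,v,r,lo); et,at=disc(t,tu,tv,14,150); x,rr=tri([ray(c,*e),ray(T,*et)])
    print(n,e.round(1),ax,et.round(1),at,"tri",x.round(4),np.round(rr,4),"plane",plane(c,*e,z).round(4))
print("bore",disc(im,252,180,12,140,True), plane(c,*disc(im,252,180,12,140,True)[0],.044))
E
```

```text
[174 172 171 182 190 189 187 190 186 184  73  64  69  78  70 129 184 188
 186 189 186 190 162 175 172] [ 57  60  63  56  59  58  64 178 179 173 180 181 176 180 179 174 177 178
 172 175 174 173 176 173 157]
[ 86  87  86  88  88  87 111 145 146 147 147 147 141  52  67  67  67  70
  99 144 146 147 145 148 145 100 113 113 119 136 134 136] [ 86  89  88  68  43 145 147 146 145 148 146 146 145 147 145 144 145 146
 147 144 146 145 145 133 134 135 134 137 137 137]Traceback (most recent call last):
  File "<stdin>", line 5, in <module>
  File "h.py", line 31, in disc
    c=max(cv2.findContours(m,cv2.RETR_EXTERNAL,cv2.CHAIN_APPROX_NONE)[0],key=cv2.contourArea)
ValueError: max() iterable argument is empty
```

```bash
sed -i 's/g=cv2.cvtColor(im,cv2.COLOR_BGR2GRAY); x,y=max/g=im[...,0]; x,y=max/' h.py
python3 - <<'E'
from h import *
o,im=load("w1"); c=cam("wrist",o); T=cam("top"); t=cv2.imread("pics/top0.png")
print(im[180,215:290:6,0],t[190,274:304:2,0])
for n,(u,v),r,z,(tu,tv) in [("reel",(252,180),40,.044,(246,236)),("P",(459,93),45,.06,(288,190))]:
    e,ax=disc(im,u,v,r,165); et,at=disc(t,tu,tv,14,133); x,rr=tri([ray(c,*e),ray(T,*et)])
    print(n,e.round(1),ax,et.round(1),at,"tri",x.round(4),np.round(rr,4),"plane",plane(c,*e,z).round(4),"topplane",plane(T,*et,z).round(4))
b=disc(im,252,180,12,120,True);print("bore",b, plane(c,*b[0],.044))
q,a=disc(t,327,253,14,133);print("Q",q,a,plane(T,*q,.06))
E
```

```text
[158 152 189 187 186  69  64  68 185 185 186 155 155] [ 76  78  43 149 149 150 148 147 149 150 148 148 117 118 120]
reel [251.9 179.4] [54.5 56.4] [245.3 235.9] [17.1 17.3] tri [ 0.4912 -0.0317  0.0442] [0.0003 0.0003] plane [ 0.4912 -0.032   0.044 ] topplane [ 0.491  -0.0315  0.044 ]
P [459.3  92.8] [60.8 74.9] [287.7 189.2] [17.3 17.5] tri [ 0.6352 -0.1581  0.0604] [0.0001 0.0001] plane [ 0.6352 -0.1585  0.06  ] topplane [ 0.6353 -0.1581  0.06  ]
bore (array([251.85701084, 179.90304375]), array([14.7, 15.2])) [ 0.49071366 -0.03212137  0.044     ]
Q [326.80204773 252.48968506] [17.6 17.9] [ 0.44668053 -0.27765111  0.06      ]
```

Call:
nudge_tcp --moves '[0.1,-0.02,0,0,1,0,0,0.8,0,1,0,0,0.8,0,1,0,0,0.7,0,1,0,0,0.5,0,1,0,0,0.24,0,1,0,0,0.14,0,1,0,0,0,0,1,0,0,0,0,0.4,0,0,0,0,0.4,0,0,0,0,0.4,0,0,0,0,0.4,0,0,0,0,0.4,0,0,0,0,0.4]' --grip_n 30

```text
t: 3.1
eef_pos: [0.492, -0.0336, 0.0089]
tool_rot: [0.0, 0.978, 0.21, 0.001]
contact_force: [-2.2, -0.9, 7.5]
gripper_width: 0.671
grasp_force: 30.2
```

Call:
nudge_tcp --moves '[0,0,-0.2,0,0.4,0,0,-0.6,0,0.4,0,0,-0.8,0,0.4,0,0,-0.8,0,0.4,0,0,-0.8,0,0.4,0.1,-0.34,0,0,0.4,0.2,-0.7,0,0,0.4,0.22,-0.8,0,0,0.4,0.22,-0.8,0,0,0.4,0.22,-0.8,0,0,0.4,0.2,-0.7,0,0,0.4,0.12,-0.4,0,0,0.4,0.04,-0.16,0,0,0.4,0,0,0,0,0.4,0,0,0,0,0.4,0,0,0,0,0.4]' --grip_n 30

```text
t: 4.7
eef_pos: [0.4552, 0.206, 0.1673]
tool_rot: [0.0, 0.978, 0.209, -0.0]
contact_force: [-0.4, 0.3, 0.0]
gripper_width: 0.669
grasp_force: 32.2
```

```bash
python3 - <<'E'
from h import *
o,im=shot("wrist","w2"); print(o["eef_pos"],o["tool_rot"])
c=cam("wrist",o)
for n,P in [("boss",(.4557,.2078,.03)),("tip",(.4557,.2078,.09))]: print(n,proj(c,P).round(0))
print(tool(o,np.array([.4557,.2078,.09])-o["eef_pos"]))
E
```

```text
[0.45515652 0.20602819 0.16730519] [ 4.61199065e-04  9.78006418e-01  2.08574261e-01 -1.04042677e-04]
boss [252. 180.]
tip [251. 197.]
[ 0.00124965 -0.00146231  0.07730348]
```

View pics/w2.png

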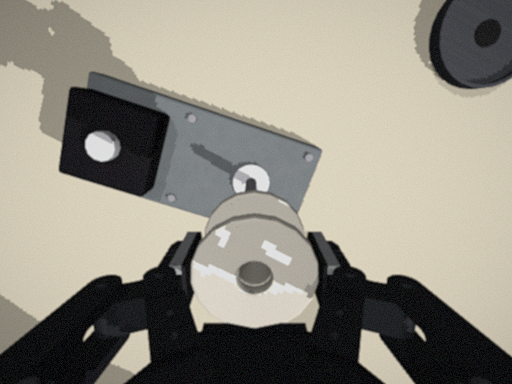

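Converted, -0.02 m is -0.4.

Call:
nudge_tcp --moves '[-0.4,0,0,0,0.4,-0.4,0,0,0,0.4,0,0,0,0,0.4,0,0,0,0,0.4,0,0,0,0,0.4]' --grip_n 30

```text
t: 5.25
eef_pos: [0.4193, 0.1915, 0.1676]
tool_rot: [-0.0, 0.978, 0.209, 0.001]
contact_force: [0.2, 0.6, 0.1]
gripper_width: 0.668
grasp_force: 32.2
```

```bash
python3 - <<'E'
from h import *
o,im=shot("wrist","w3"); print(o["eef_pos"],o["tool_rot"])
c=cam("wrist",o)
B=proj(c,(.4557,.2078,.03)).astype(int);print("boss",B,"tip",proj(c,(.4557,.2078,.09)).round(0))
a=cv2.resize(im[B[1]-48:B[1]+48,B[0]-64:B[0]+64],(512,384),interpolation=cv2.INTER_CUBIC)
b=cv2.resize(im[230:326,191:319],(512,384),interpolation=cv2.INTER_CUBIC)[:,:]
cv2.imwrite("pics/m3.png",cv2.resize(np.vstack([a,b]),(400,600)) if 0 else np.hstack([a,b])[:, 112:912])
E
```

```text
[0.41928394 0.19146281 0.16757018] [-1.62186092e-04  9.77841958e-01  2.09343722e-01  5.33348799e-04]
boss [253 142] tip [253. 151.]
```

View pics/m3.png

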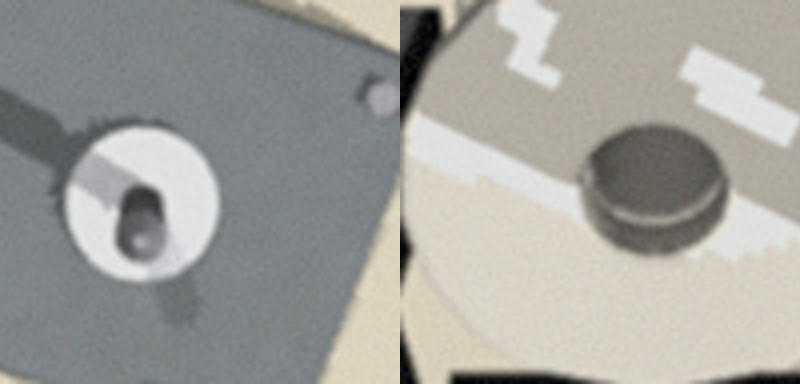

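The crop shows the spindle tip in the boss disc (boss centre near (251.9,144.4), tip near (252.1,153.6) in the full frame) and the held reel's bore at (253.9,277.1).

```bash
python3 - <<'E'
from h import *
o,im=load("w3"); c=cam("wrist",o); o2,im2=load("w2"); c2=cam("wrist",o2)
e=disc(im,252,144,26,165)
m=cv2.inRange(im[...,0],165,255)
print(e)
boss=plane(c,251.9,144.4,.03); tip=plane(c,252.1,153.6,.089); print("boss",boss,plane(c,*e[0],.03),"tip",tip)
T=cam("top");S=cam("side")
print("boss tri",tri([ray(c,251.9,144.4),ray(T,168,247),ray(S,179.5,155.7)]),"tip tri",tri([ray(c,252.1,153.6),ray(S,177.5,138.9)]))
bd=disc(im,254,277,26,110,True);print(bd)
for uv in [(253.9,277.1),bd[0]]:
    b=plane(c,*uv,o["eef_pos"][2]+.0351); print("bore",b,tool(o,b-o["eef_pos"]), "to go",tool(o,(boss+tip)/2-b))
E
```

```text
(array([252.36841202, 144.70429039]), array([37.1, 37.7]))
boss [0.45314443 0.20808016 0.03      ] [0.45306056 0.20753102 0.03      ] tip [0.45307519 0.20745501 0.089     ]
boss tri (array([0.45317805, 0.20797567, 0.02701224]), [np.float64(0.0003606598491016132), np.float64(0.0015422512407081226), np.float64(0.001902150884592728)]) tip tri (array([0.45424804, 0.20731102, 0.08662311]), [np.float64(0.0014906148723631257), np.float64(0.0014906148723630211)])
(array([254.71826363, 276.67820168]), array([31. , 33.7]))
bore [0.41945727 0.19085327 0.20267018] [-5.24238465e-05  6.23788066e-04 -3.51001386e-02] to go [ 0.03746873 -0.00164065  0.14321205]
bore [0.41979905 0.19061128 0.20267018] [ 0.00016033  0.00098449 -0.03509994] to go [ 0.03725598 -0.00200135  0.14321185]
```

Call:
nudge_tcp --moves '[0.4,-0.02,0,0,0.4,0.35,-0.01,0,0,0.4,0,0,0.6,0,0.4,0,0,0.4,0,0.4,0,0,0.2,0,0.4,0,0,0,0,0.4,0,0,0,0,0.4,0,0,0,0,0.4]' --grip_n 30

```text
t: 6.1
eef_pos: [0.4526, 0.2087, 0.1083]
tool_rot: [-0.0, 0.978, 0.21, 0.001]
contact_force: [1.0, -0.3, 0.4]
gripper_width: 0.669
grasp_force: 32.2
```

```bash
python3 - <<'E'
from h import *
o=bot.get_obs(); print(o["eef_pos"],tool(o,np.array([.4531,.2077,.039])-o["eef_pos"]))
E
```

```text
[0.45263319 0.20869158 0.10831051] [-0.00011194  0.00110157  0.06931033]
```

Call:
nudge_tcp --moves '[0,0.012,0,0,0.4,0,0,0.16,0,0.4,0,0,0.16,0,0.4,0,0,0.16,0,0.4,0,0,0.16,0,0.4]' --grip_n 30

```text
t: 6.6
eef_pos: [0.4518, 0.2075, 0.0743]
tool_rot: [0.0, 0.978, 0.21, -0.0]
contact_force: [0.8, 0.9, 0.1]
gripper_width: 0.667
grasp_force: 32.2
```

Call:
nudge_tcp --moves '[0,0,0,0,0.4]'

```text
t: 6.7
eef_pos: [0.4512, 0.2072, 0.0738]
tool_rot: [0.0, 0.978, 0.21, -0.001]
contact_force: [-0.2, 0.2, -0.7]
gripper_width: 0.666
grasp_force: 32.2
```

Converted, 0.008 m is 0.16, 0.006 m is 0.12.

Call:
nudge_tcp --moves '[0,0,0.16,0,0.4,0,0,0.16,0,0.4,0,0,0.16,0,0.4,0,0,0.12,0,0.4,0,0,0.06,0,0.4,0,0,0.04,0,0.4,0,0,0,0,0.4]' --grip_n 30

```text
t: 7.4
eef_pos: [0.4521, 0.2076, 0.0401]
tool_rot: [0.0, 0.978, 0.21, -0.0]
contact_force: [-0.7, -1.0, -0.6]
gripper_width: 0.666
grasp_force: 32.2
```

Call:
nudge_tcp --moves '[0,0,0.02,0,0.4,0,0,0,0,1,0,0,0,0,1,0,0,0,0,1,0,0,0,0,1,0,0,0,0,1,0,0,0,0,1,0,0,-0.4,0,1,0,0,-0.8,0,1,0,0,-1,0,1,-0.4,0,-0.6,0,1,0,0,0,0,1,0,0,0,0,1,0,0,0,0,1]' --grip_n 30

```text
t: 8.8
eef_pos: [0.4336, 0.1991, 0.1784]
tool_rot: [0.0, 0.978, 0.21, -0.001]
contact_force: [0.2, -0.2, 0.2]
gripper_width: 1.001
grasp_force: 0.0
```

```bash
python3 - <<'E'
from h import *
o,im=shot("wrist","w4"); c=cam("wrist",o); T=cam("top")
_,t=shot("top","t4"); S=cam("side"); _,s=shot("side","s4")
print(o["eef_pos"])
P=(.4531,.2077,.074); u=proj(c,P).astype(int); print("wrist",u,proj(c,(.4531,.2077,.09)),"top",proj(T,P).round(1),"side",proj(S,P).round(1))
e=disc(im,*u,45,170); print(e, plane(c,*e[0],.074))
k=proj(S,P).astype(int)
cv2.imwrite("pics/m4.png",np.hstack([cv2.resize(im[u[1]-48:u[1]+48,u[0]-48:u[0]+48],(384,384)),cv2.resize(s[k[1]-24:k[1]+24,k[0]-24:k[0]+24],(384,384))]))
E
```

```text
[0.43356415 0.19910756 0.17839804]
wrist [253 166] [253.28866251 170.56168773] top [164.4 247.2] side [177.1 142.5]
(array([254.06692505, 166.71164322]), array([60.9, 62.5])) [0.45345672 0.20711972 0.074     ]
```

View pics/m4.png

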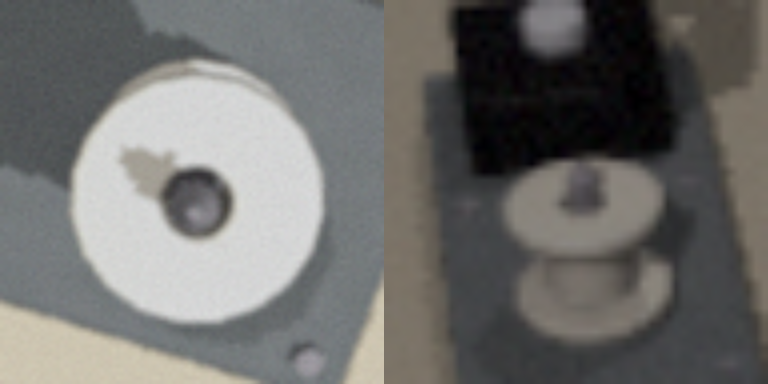

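The reel sits concentric and level on the boss with the spindle poking through its bore (wrist view, reel centre (254,167)). Next, canister P.

Call:
nudge_tcp --moves '[0.02,0.2,0,0,1,0.04,0.5,0,0,1,0.08,0.8,0,0,1,0.08,0.84,0,0,1,0.08,0.84,0,0,1,0.08,0.84,0,0,1,0.08,0.84,0,0,1,0.08,0.84,0,0,1,0.08,0.84,0,0,1,0.06,0.8,0,0,1,0.04,0.52,0,0,1,0.02,0.3,0,0,1,0,0,0,0,1,0,0,0,0,1]' --grip_n 30

```text
t: 10.35
eef_pos: [0.6345, -0.1561, 0.1788]
tool_rot: [-0.001, 0.978, 0.21, -0.0]
contact_force: [-0.9, -0.1, -0.3]
gripper_width: 1.004
grasp_force: 0.0
```

```bash
python3 - <<'E'
from h import *
o,im=shot("wrist","w5"); c=cam("wrist",o); T=cam("top")
print(o["eef_pos"])
u=proj(c,(.6352,-.1583,.06)).astype(int); e=disc(im,*u,50,165); x=plane(c,*e[0],.06); print(u,e,x,tri([ray(c,*e[0]),ray(T,287.7,189.2)]))
print(tool(o,x-o["eef_pos"]))
uq=proj(c,(.4467,-.2777,.06)); print("Q at",uq)
E
```

```text
[ 0.63450768 -0.15608863  0.17879898]
[255 185] (array([256.0447464 , 186.08558273]), array([55.2, 57.5])) [ 0.63513949 -0.1586577   0.06      ] (array([ 0.63536923, -0.15823959,  0.06103688]), [np.float64(0.00029482744349529507), np.float64(0.00029482744349530537)])
[-0.00041239  0.00277671  0.11879527]
Q at [281.59231171 364.17990985]
```

Converted, 0.04 m is 0.8, 0.035 m is 0.7.

Call:
nudge_tcp --moves '[0,0.052,0,0,1,0,0,0.7,0,1,0,0,0.8,0,1,0,0,0.7,0,1,0,0,0.5,0,1,0,0,0.36,0,1,0,0,0.24,0,1,0,0,0,0,1,0,0,0,0,0.4,0,0,0,0,0.4,0,0,0,0,0.4,0,0,0,0,0.4,0,0,0,0,0.4,0,0,0,0,0.4,0,0,0,0,0.4]' --grip_n 80

```text
t: 11.9
eef_pos: [0.6376, -0.1598, 0.0162]
tool_rot: [0.001, 0.978, 0.21, 0.002]
contact_force: [0.6, -0.2, 7.0]
gripper_width: 0.652
grasp_force: 85.4
```

Call:
nudge_tcp --moves '[0,0,-0.1,0,0.4,0,0,-0.24,0,0.4,0,0,-0.4,0,0.4,0,0,-0.24,0,0.4,0,0,-0.1,0,0.4,0,0,0,0,0.4,0,0,0,0,0.4,0,0,0,0,0.4,0,0,0,0,0.4,0,0,0,0,0.4]' --grip_n 80

```text
t: 12.9
eef_pos: [0.6358, -0.1597, 0.0677]
tool_rot: [-0.0, 0.978, 0.21, -0.0]
contact_force: [0.1, -1.1, -1.6]
gripper_width: 0.653
grasp_force: 85.0
```

Call:
nudge_tcp --moves '[0,0,0,0,0.4]' --grip_n 80

```text
t: 13.0
eef_pos: [0.636, -0.1597, 0.068]
tool_rot: [-0.0, 0.978, 0.21, -0.0]
contact_force: [-1.0, -0.0, -2.4]
gripper_width: 0.65
grasp_force: 85.0
```

```bash
python3 - <<'E'
from h import *
F=[]
for i in range(6):
    o=bot.get_obs(); F.append(o["contact_force"][2]); im=bot.read_camera("side")
print(np.round(F,2),o["torque"])
cv2.imwrite("pics/s5.png",im); cv2.imwrite("pics/m5.png",cv2.resize(im[150:320,130:330],(800,680))[:600])
E
```

```text
[-2.41 -2.56 -3.15 -1.99 -1.98 -3.35] [ 0.03064018  0.00439916 -0.02274925]
```

View pics/m5.png

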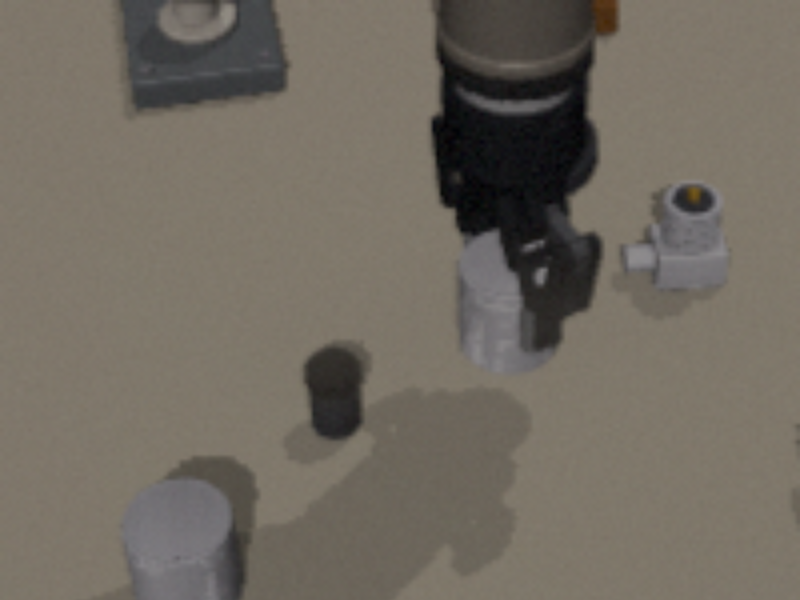

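P hangs clear of the table in the side view, upright, weighing about 2.6 N: the lighter one (under 4.3 N). I put it down and go to Q.

Converted, 0.018 m is 0.36, 0.012 m is 0.24.

Call:
nudge_tcp --moves '[0,0,0.2,0,0.4,0,0,0.36,0,0.4,0,0,0.24,0,0.4,0,0,0.12,0,0.4,0,0,0.06,0,0.4,0,0,0.04,0,0.4,0,0,0.02,0,0.4,0,0,0,0,0.4,0,0,0,0,0.4]' --grip_n 80

```text
t: 14.2
eef_pos: [0.6364, -0.1599, 0.0168]
tool_rot: [0.0, 0.978, 0.21, 0.0]
contact_force: [0.9, 0.4, -2.0]
gripper_width: 0.65
grasp_force: 85.0
```

Call:
nudge_tcp --moves '[0,0,0,0,0.75,0,0,0,0,1,0,0,0,0,1,0,0,0,0,1,0,0,0,0,1,0,0,0,0,1,0,0,-0.4,0,1,0,0,-0.8,0,1,0,0,-1,0,1,0,0,-1,0,1,0,0,0,0,1,0,0,0,0,1]' --grip_n 30

```text
t: 15.4
eef_pos: [0.6369, -0.16, 0.1781]
tool_rot: [0.001, 0.978, 0.21, 0.002]
contact_force: [-0.1, -0.8, -0.7]
gripper_width: 1.004
grasp_force: 0.0
```

```bash
python3 - <<'E'
from h import *
o=bot.get_obs(); im=shot("wrist","w6")[1]; c=cam("wrist",o); print(o["eef_pos"])
u=proj(c,(.6352,-.1583,.06)).astype(int); e=disc(im,*u,50,165); print("P",u,e,plane(c,*e[0],.06))
print("to Q",tool(o,np.array([.4467,-.2777,.06])-o["eef_pos"]))
E
```

```text
[ 0.63694134 -0.16001021  0.17805734]
P [250 187] (array([253.34365845, 188.44726562]), array([55.2, 57.5])) [ 0.63503904 -0.16130585  0.06      ]
to Q [-0.22208734  0.02908064  0.11752327]
```

Call:
nudge_tcp --moves '[-0.24,0.04,0,0,1,-0.6,0.08,0,0,1,-0.8,0.1,0,0,1,-0.8,0.1,0,0,1,-0.8,0.1,0,0,1,-0.7,0.1,0,0,1,-0.36,0.04,0,0,1,-0.14,0.02,0,0,1,0,0,0,0,1,0,0,0,0,1,0,0,0,0,1]' --grip_n 30

```text
t: 16.55
eef_pos: [0.4467, -0.2763, 0.1761]
tool_rot: [-0.0, 0.978, 0.211, 0.0]
contact_force: [-0.4, -0.2, 0.7]
gripper_width: 1.002
grasp_force: 0.0
```

```bash
python3 - <<'E'
from h import *
o,im=shot("wrist","w7"); c=cam("wrist",o); T=cam("top"); print(o["eef_pos"])
u=proj(c,(.4467,-.2777,.06)).astype(int); e=disc(im,*u,50,165); x=plane(c,*e[0],.06); print("Q",u,e,x,tri([ray(c,*e[0]),ray(T,326.8,252.5)]))
print(tool(o,x-o["eef_pos"]))
E
```

```text
[ 0.44665143 -0.27628991  0.17608146]
Q [254 187] (array([254.74193192, 187.2012558 ]), array([54.9, 57.3])) [ 0.44659195 -0.27791519  0.06      ] (array([ 0.44659517, -0.27780853,  0.05981639]), [np.float64(0.000134694154631242), np.float64(0.0001346941546311937)])
[-0.00078463  0.00150254  0.11608048]
```

Converted, 0.04 m is 0.8, 0.035 m is 0.7.

Call:
nudge_tcp --moves '[-0.012,0.03,0,0,1,0,0,0.7,0,1,0,0,0.8,0,1,0,0,0.7,0,1,0,0,0.5,0,1,0,0,0.32,0,1,0,0,0.22,0,1,0,0,0,0,1,0,0,0,0,0.4,0,0,0,0,0.4,0,0,0,0,0.4,0,0,0,0,0.4,0,0,0,0,0.4,0,0,0,0,0.4,0,0,0,0,0.4]' --grip_n 100

```text
t: 18.1
eef_pos: [0.4463, -0.2789, 0.0159]
tool_rot: [0.0, 0.978, 0.21, 0.001]
contact_force: [-2.7, 2.6, 7.6]
gripper_width: 0.664
grasp_force: 105.0
```

Call:
nudge_tcp --moves '[0,0,-0.1,0,0.4,0,0,-0.24,0,0.4,0,0,-0.4,0,0.4,0,0,-0.24,0,0.4,0,0,-0.1,0,0.4,0,0,0,0,0.4,0,0,0,0,0.4,0,0,0,0,0.4,0,0,0,0,0.4,0,0,0,0,0.4]' --grip_n 100

```text
t: 19.1
eef_pos: [0.4454, -0.2787, 0.0678]
tool_rot: [-0.0, 0.978, 0.21, -0.0]
contact_force: [0.4, -0.1, -6.1]
gripper_width: 0.671
grasp_force: 107.6
```

```bash
python3 - <<'E'
from h import *
F=[]
for i in range(6):
    F.append(bot.get_obs()["contact_force"][2]); im=bot.read_camera("side")
print(np.round(F,2)); T=cam("top"); t=shot("top","t8")[1]
p=plane(T,219,177,.018); print(p)
h=cv2.inRange(t[140:215,185:255],(0,0,0),(60,60,60)); c=max(cv2.findContours(h,0,1)[0],key=cv2.contourArea); e=cv2.fitEllipse(c); print(e,plane(T,e[0][0]+185,e[0][1]+140,.018))
o=bot.get_obs(); print(o["eef_pos"],tool(o,plane(T,e[0][0]+185,e[0][1]+140,.018)-o["eef_pos"]))
E
```

```text
[-6.06 -5.66 -5.6  -6.27 -5.47 -6.1 ]
[0.67465481 0.05698196 0.018     ]
((33.28324508666992, 36.91381072998047), (30.23590660095215, 30.51219367980957), 130.80552673339844) [0.67488673 0.05926569 0.018     ]
[ 0.44560689 -0.27894924  0.06829243] [ 0.34785308 -0.21437503  0.05029407]
```

Q weighs about 5.9 N, so it is the heavier. I carry it to the dish.

Converted, 0.036 m is 0.72, 0.034 m is 0.68.

Call:
nudge_tcp --moves '[0,0,-0.4,0,0.4,0,0,-0.6,0,0.4,0,0,-0.6,0,0.4,0.12,-0.08,-0.24,0,0.4,0.36,-0.22,0,0,0.4,0.6,-0.36,0,0,0.4,0.72,-0.44,0,0,0.4,0.72,-0.44,0,0,0.4,0.72,-0.44,0,0,0.4,0.72,-0.44,0,0,0.4,0.72,-0.44,0,0,0.4,0.72,-0.44,0,0,0.4,0.68,-0.44,0,0,0.4,0.48,-0.3,0,0,0.4,0.28,-0.18,0,0,0.4,0.12,-0.06,0,0,0.4,0,0,0,0,0.4,0,0,0,0,0.4,0,0,0,0,0.4,0,0,0,0,0.4]' --grip_n 100

```text
t: 21.45
eef_pos: [0.6749, 0.0573, 0.1604]
tool_rot: [0.0, 0.978, 0.209, -0.0]
contact_force: [-0.1, 0.6, -5.5]
gripper_width: 0.665
grasp_force: 108.7
```

Call:
nudge_tcp --moves '[0,0,0,0,0.4,0,0,0,0,0.4,0,0,0,0,0.4]'

```text
t: 21.75
eef_pos: [0.6751, 0.0589, 0.1604]
tool_rot: [0.0, 0.978, 0.21, 0.0]
contact_force: [0.1, -0.6, -6.2]
gripper_width: 0.665
grasp_force: 108.7
```

```bash
python3 - <<'E'
from h import *
w=shot("wrist","w9")[1]; s=shot("side","s9")[1]; cv2.imwrite("pics/m9.png",cv2.resize(np.hstack([s[80:340,90:350],w[124:384,126:386]]),(800,400)))
E
```

```text
(no output)
```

View pics/m9.png

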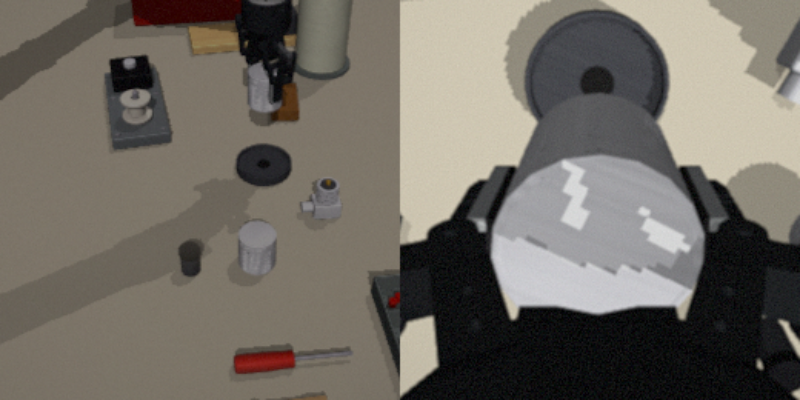

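The pictures show the reel on the spindle, P standing upright, and Q held upright above the dish (dish centre at wrist pixel (254,177), on the tool axis).

```bash
python3 -c "
from station import bot
print(bot.hand_in())"
```

```text
the job is handed in; nothing more can be done
None
```

I handed the job in at about 22 s: the reel is home on the spindle, the lighter canister (about 2.6 N) stands on the table, and the heavier one (about 5.9 N) is held upright over the dish with its underside about 14 cm above the table; the hand-in returned no verdict.

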